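# Rock-test an inking slab on the flat plate

### The arm

A 6-joint arm with a two-finger parallel gripper is mounted at the origin on a cart in front of the work surface, level with it; the furniture and walls round the work are solid. World frame = base frame: x ahead of the robot, y to its left, z up, the work surface at z = 0. Lengths are in m, angles in degrees, forces in N, time in s.
With the tool pointing down it reaches from about 0.35 to 1 m from the base axis. Payload 7.1 kg.
Tool frame: the origin (TCP) lies midway between the tips of the shut fingers; the grasp point (between the pads) lies 19 mm behind it; z points along the fingers, y is the line along which they close (so a half turn about z gives the same grasp; the last joint's range is limited). The gripper opens to 85 mm and grips with 20 to 120 N. Pads are 22 mm wide; open, the fingers measure 114 mm over their backs; the gripper's body (76 mm by 85 mm) begins 54 mm behind the grasp point. The pads swing forward as they close: fully open they stand 13 mm farther back than shut.
Start: joints at [72.995, 24.242, 93.386, -0, 62.372, -1.089], TCP at [0.171, 0.601, 0.192] pointing down, gripper open.
Joint ranges: [-172.04, 172.04], [-51.8, 120.97], [4.93, 147.93], [-75.15, 255.16], [6.16, 154.13], [-145.62, 145.62]. Speed limits (degrees/s): [136.94, 136.94, 172.46, 180, 180, 180].

### API

Orientations are given as [roll, pitch, yaw] about the fixed x, y, z axes, in that order (R = Rz(yaw) Ry(pitch) Rx(roll)).
In Python, from station import get_state, eyes, workorder gives the robot as it stands. The module is installed in compiled form; this text tells all that it offers.
- The arm moves only by the shell command python3 -m pendant 'ROWS' [FORCE]. ROWS is JSON, a list of rows, each a list of 5 numbers: the shift along the tool's x, y, z in cm, then the turn about the tool's z in rad, then the closure, from 0 (fully open) to 1 (shut). A call has 1 to 5 rows; each row shifts and turns the commanded pose from where the row before left it, along the tool's axes as they then stand; what a row does not reach is not made up. A row lasts 1/10 s, in which the tool goes at most 50 mm and 8.59 degrees, less where a joint would pass 70% of its speed; a pose out of reach is approached as far as the arm can. A call with a gripper value outside its range is refused whole. The fingers move at their own pace and stop on an object; FORCE is the grip in N (left out, the last holds). Time passes only in rows, so rows that do not move let the fingers close. It gives the time, the measured TCP pose, the force, the opening and the grip force at its end, in the units of the state.
- get_state(): the state, without advancing time (a new reading comes with each control period).
- eyes.camera(name): name is "scene" or "top" or "wrist"; returns a dict with "color" (384x512x3 uint8, red, green, blue), "camera_matrix" (3x3 intrinsics, pixels), "xyz" and "attitude" of the camera in the world. Camera axes: x right, y down, z forward; pixel columns grow to the right and rows downward; lengths in m; the calibration is good to about 2 mm. The wrist camera is an equidistant fisheye: a pixel r from the principal point sees the ray r / f radians off the axis. A picture is of the moment at which its call begins. There is no depth.
- workorder.sign_off(): hands the job in; it is judged then, once.
The state is a dict: "t": time; "qpos": joint angles; "joint_vel": joint speeds; "tau": joint torques, N m; "tcp_pos": TCP position; "orientation": TCP orientation; "force": force on the tool from outside, world axes, zero at the start; "wrist_torque": the same for the moment, N m; "opening": opening from 0.0 (shut) to 1.0 (fully open); "finger_force": force on a finger pad.
Only numpy, scipy, OpenCV 4.12 (cv2) and the standard library are available. Lean on these libraries where they do the work, as an engineer would, in place of code of your own. Each camera call takes 0.05 s, during which the arm holds its last target. There are 200 camera calls.

### The job

On the steel plate stands a marble inking slab with two opposite corners cut off; test whether it rocks. Press down the cut corner that stands high until the slab tips over onto it, let go, then press down the opposite cut corner so that it tips back; do not shift the slab about on the plate, and leave the smaller square-cornered slab alone.

Things in the scene. Friction and masses are not known exactly. Their poses are not given: they have to be found in the camera images.
- slab: larger marble slab, loose, about 0.6 kg, 140 (x) x 104 (y) x 16 mm on four rubber feet; its +x+y and -x-y corners are cut off at 45 degrees. The feet there are 5 mm shorter, so it leans 5 degrees, tips between these corners at a push under 2 N and stays as last tipped. Origin 30 mm under its top face's middle. It stands on a fixed steel plate 300 x 420 mm, top 8 mm above the worktop
- cut_a (a point): point on the slab's top face at its +x+y cut corner, 17 mm in from the cut edge, where to press; this corner is the high one at the start: 43 mm above the worktop, and 33 mm when it is down
- cut_b (a point): the same at the opposite cut corner (-x-y); 33 mm above the worktop at the start, 43 mm once cut_a has been pressed down
- small_slab: a smaller marble slab on the same plate with four square corners, 100 x 76 mm, top 34 mm above the worktop; it stands firm and is not to be moved. Origin under its middle, at the bottom of its feet
There are look-alikes about, which are no part of the job. Leave any yellow look-alike of the slab alone.

How it is judged (in metres and radians):
On the way, in this order (a step that is already met when the one before it is completed fails the run):
1. the high cut corner (cut_a) is pressed down by the fingers, within 45 mm of its point, until the slab has tipped onto it (height (world z) of cut_a below 0.0355 m and contact force between the fingers and slab above 0.5 N and horizontal distance between the grasp point and cut_a below 0.045 m), for 0.1 s.
2. the opposite cut corner (cut_b) is pressed down by the fingers, within 45 mm of its point, until the slab has tipped back (height (world z) of cut_b below 0.0355 m and contact force between the fingers and slab above 0.5 N and horizontal distance between the grasp point and cut_b below 0.045 m), for 0.1 s.
At the end, for the whole second after the job is handed in: the slab stands at rest on the plate, tipped back as at the start (cut_b down, cut_a high), both cut corners within 20 mm of where they began; the small slab has not moved more than 10 mm (height (world z) of cut_b below 0.0355 m and height (world z) of cut_a above 0.04 m and distance of each of cut_a, cut_b from where it was at the start of the episode below 0.02 m and distance of small_slab from where it was at the start of the episode below 0.01 m and linear speed of slab below 0.02 m/s); the robot touches nothing.
It fails at once if the small slab is moved more than 10 mm (distance of small_slab from where it was at the start of the episode above 0.01 m).
It fails at once if the slab is pushed more than 30 mm along the plate (distance of slab from where it was at the start of the episode above 0.03 m).
It also fails if it takes over 32 s, if anything falls off the work surface, if the arm or the gripper's body presses on something with over 40 N, if the wrist force passes 120 N, or if a joint passes its speed limit or range.

## Working session

There is one attempt and no reset: what is moved stays moved. The work goes in short steps, Python scripts to look and compute and a shell command to move; the robot and the scene stay as the last step left them, time stands still between calls to the robot, and variables do not carry over. Pictures are saved under pics/ and viewed, at most 10 in all, crops included, and the job is handed in when it is done.

```bash
mkdir -p pics
python3 - <<'E'
from station import get_state, eyes
import cv2,numpy as np
for n in ("top","scene"):
    c=eyes.camera(n); cv2.imwrite(f"pics/{n}1.png",cv2.resize(c["color"][:,:,::-1],(800,600),interpolation=cv2.INTER_CUBIC))
    print(n,c["camera_matrix"],c["xyz"],c["attitude"])
s=get_state();print(s["t"],s["tcp_pos"],s["orientation"],s["force"])
E
```

```text
top [[460.19647584   0.         250.73515709]
 [  0.         460.19647584 189.34167105]
 [  0.           0.           1.        ]] [ 0.42386428 -0.24696711  1.1877105 ] [-174.46554382    0.23043758  -91.60952833]
scene [[353.92419061   0.         256.8044625 ]
 [  0.         353.92419061 187.0563532 ]
 [  0.           0.           1.        ]] [ 0.24461336 -0.81599107  0.65895587] [-133.27613245   -0.33693408  -26.08725533]
0.1 [0.17120035 0.60051002 0.19130127] [-1.79917445e+02 -1.33498956e-03  1.64083297e+02] [0.09033933 0.84268418 0.5553808 ]
```

View pics/top1.png

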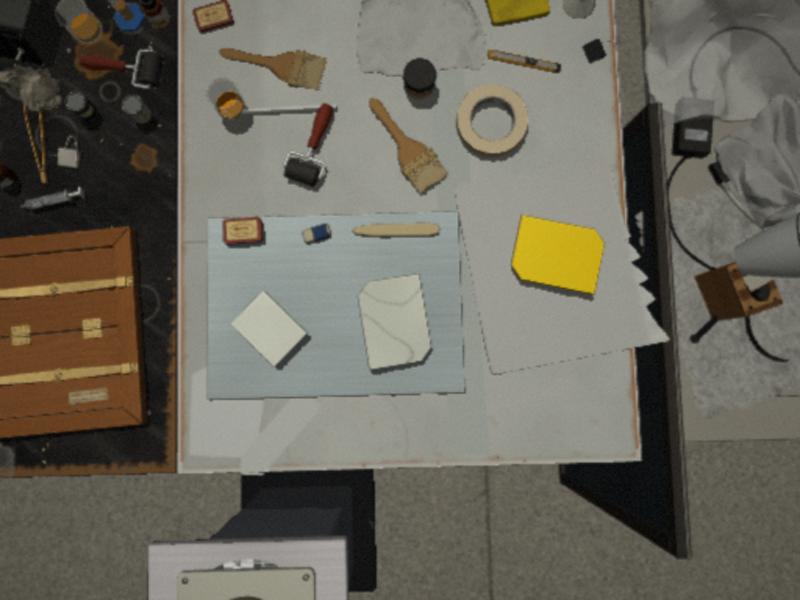

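The top view shows the marble slab at about (395,322), with cut corners at upper left (365,290) and lower right (428,355). The small slab is at (270,328). I need an enlarged view to tell which cut corner is high.

Run:
```python
import cv2
from station import eyes
a=eyes.camera("top")["color"][165:245,220:285,::-1]
b=cv2.imread("pics/scene1.png")
cv2.imwrite("pics/crop1.png",cv2.resize(a,None,fx=7,fy=7,interpolation=cv2.INTER_CUBIC))
```

```text
(no output)
```

View pics/crop1.png

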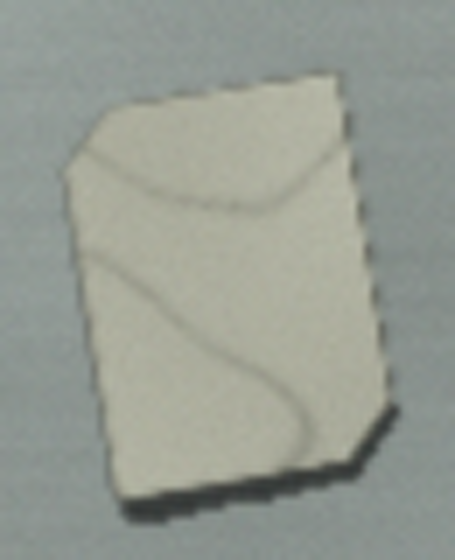

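View pics/scene1.png

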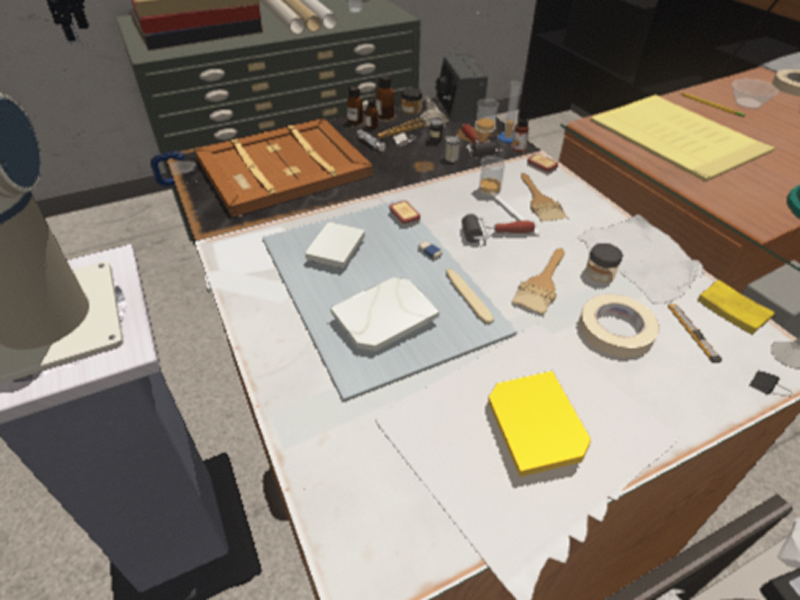

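In the top crop, the corners are: square (338,75) and (118,498), cut ends (112,103)/(66,172) and (352,458)/(388,402). The top view can't resolve the lean, so I'll zoom the oblique scene view, where the slab is at (385,313).

Run:
```python
import cv2
from station import eyes
a=eyes.camera("scene")["color"][170:230,205:290,::-1]
cv2.imwrite("pics/crop2.png",cv2.resize(a,None,fx=9,fy=9,interpolation=cv2.INTER_CUBIC))
```

```text
(no output)
```

View pics/crop2.png

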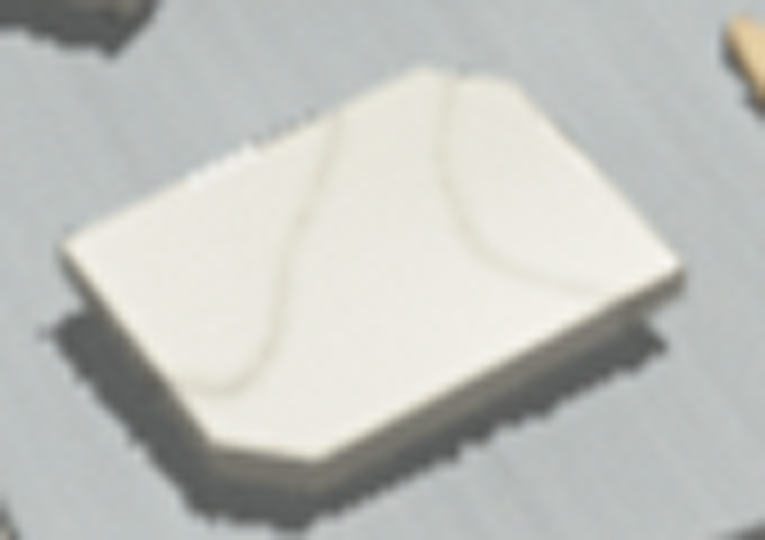

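Scene crop corners: square (62,243) and (685,263); far cut (425,65)/(515,80); near cut (212,445)/(320,460). I'll fit a pose for both lean hypotheses and for a free lean.

```bash
cat > fit.py <<'E'
import numpy as np
from scipy.spatial.transform import Rotation as R
from scipy.optimize import least_squares
from station import eyes
def proj(c,P):
    q=(P-c["xyz"])@R.from_euler("xyz",c["attitude"],degrees=True).as_matrix()@c["camera_matrix"].T
    return q[:,:2]/q[:,2:]
top,sc=eyes.camera("top"),eyes.camera("scene")
# order: TRsq, ULcut1, ULcut2, BLsq, LRcut1, LRcut2 (image-top view)
t=(np.array([[338,75],[112,103],[66,172],[118,498],[352,458],[388,402]])+.5)/7-.5+[220,165]
s=(np.array([[685,263],[515,80],[425,65],[62,243],[212,445],[320,460]])+.5)/9-.5+[205,170]
def model(p):
    x,y,z,rv,c=p[0],p[1],p[2],p[3:6],p[6]
    L=np.array([[.07,-.052,0],[.07,.052-c,0],[.07-c,.052,0],[-.07,.052,0],[-.07,-.052+c,0],[-.07+c,-.052,0]])
    Rm=(R.from_euler("z",rv[2])*R.from_rotvec([rv[0],rv[1],0]))
    return Rm.apply(L)+[x,y,z],Rm,c
def res(p):
    P=model(p)[0]
    return np.r_[(proj(top,P)+p[7:9]-t).ravel(),(proj(sc,P)+p[9:11]-s).ravel(),(p[2]-.038)/.0005, p[7:11]/1.5]
f=least_squares(res,np.r_[.35,-.2,.038,0,0,.1,.025,0,0,0,0])
P,Rm,c=model(f.x)
print("rms",np.sqrt(np.mean(f.fun**2)),f.x.round(4),P.round(4).tolist())
for sg in(1,-1):
    # 17 mm in from middle of cut edge along the diagonal
    m=np.array([.07-c/2,.052-c/2,0])-np.array([1,1,0])*.017/2**.5
    print("UL" if sg>0 else "LR",(Rm.apply(sg*m)+f.x[:3]).round(4))
E
python3 fit.py
```

```text
rms 0.3927872552335936 [ 0.4964 -0.248   0.038   0.0612 -0.0584  0.132   0.0199  0.1319  0.3381
  0.186  -0.0693] [[0.5726, -0.2904, 0.0389], [0.5614, -0.2072, 0.044], [0.539, -0.1901, 0.0441], [0.4201, -0.2056, 0.0371], [0.4313, -0.2888, 0.0319], [0.4537, -0.3059, 0.0319]]
UL [ 0.5399 -0.2121  0.0426]
LR [ 0.4528 -0.2839  0.0333]
```

The free-lean fit gives corner heights of 42.6 and 33.3 mm against 43 and 33 given, so it holds. cut_a is (0.540,-0.212) and cut_b is (0.453,-0.284). Next I travel above cut_a while shutting the fingers.

```bash
python3 -m pendant '[[-3.2,-3.8,0,0,1],[-3.2,-3.8,0,0,1],[-3.2,-3.8,0,0,1],[-3.2,-3.8,0,0,1],[-3.2,-3.8,0,0,1]]'
python3 -m pendant '[[-3.2,-3.8,0,0,1],[-3.2,-3.8,0,0,1],[-3.2,-3.8,0,0,1],[-3.2,-3.8,0,0,1],[-3.2,-3.8,0,0,1]]'
python3 -m pendant '[[-3.2,-3.8,0,0,1],[-3.2,-3.8,0,0,1],[-3.2,-3.8,0,0,1],[-3.2,-3.8,0,0,1],[-3.2,-3.8,0,0,1]]'
```

```text
t: 0.8
tcp_pos: [0.2735, 0.3727, 0.1921]
orientation: [180.0, 0.0, 164.1]
force: [1.3, 0.2, 0.4]
opening: 0.144
finger_force: 0.0
t: 1.3
tcp_pos: [0.3754, 0.146, 0.1924]
orientation: [180.0, 0.0, 164.1]
force: [1.2, 0.7, 0.1]
opening: -0.0
finger_force: 0.0
t: 1.8
tcp_pos: [0.4772, -0.081, 0.1923]
orientation: [180.0, 0.0, 164.1]
force: [0.3, 0.3, -0.1]
opening: -0.002
finger_force: 0.0
```

```bash
python3 -m pendant '[[-3.2,-3.6,0,0,1],[-3.2,-3.6,0,0,1],[-3.2,-3.6,0,0,1],[0,0,4,0,1],[0,0,4,0,1]]'
python3 -m pendant '[[0,0,4,0,1],[0,0,1,0,1],[0,0,0,0,1],[0,0,0,0,1]]'
python3 - <<'E'
from station import eyes
import cv2
cv2.imwrite("pics/s2.png",cv2.resize(eyes.camera("scene")["color"][100:280,170:410,::-1],None,fx=3,fy=3,interpolation=cv2.INTER_CUBIC))
E
```

```text
t: 2.3
tcp_pos: [0.5409, -0.2111, 0.112]
orientation: [-180.0, 0.2, 163.9]
force: [0.5, 0.7, -0.8]
opening: -0.001
finger_force: 0.0
t: 2.7
tcp_pos: [0.5406, -0.2093, 0.0635]
orientation: [-180.0, 0.1, 164.1]
force: [0.1, 0.2, 1.1]
opening: 0.0
finger_force: 0.0
```

View pics/s2.png

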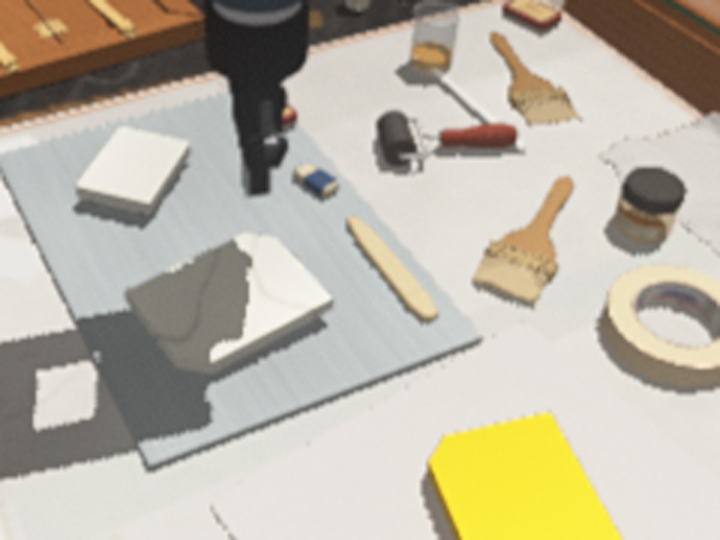

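The scene crop shows the finger tip at about (258,190) and the slab's high corner at (255,235). The gap looks larger than 20 mm, so I'll check it by projection.

```bash
cat >> fit.py <<'E'
import sys
print("tcp, cut_a, ULcut ends in s2.png:", ((proj(sc,np.array([[.5406,-.2093,.0635],[.54,-.212,.043],P[1],P[2],[.57,-.17,.0635]]))-[170,100])*3).round(0).tolist())
E
python3 fit.py | tail -1
```

```text
tcp, cut_a, ULcut ends in s2.png: [[255.0, 227.0], [256.0, 247.0], [276.0, 235.0], [244.0, 231.0], [266.0, 190.0]]
```

Run:
```python
from station import eyes
import cv2
a=eyes.camera("scene")["color"][135:195,230:290,::-1]; b=eyes.camera("wrist")["color"][:,:,::-1]
a=cv2.resize(a,(384,384),interpolation=cv2.INTER_CUBIC)
cv2.imwrite("pics/s3.png",cv2.resize(cv2.hconcat([a,b]),(800,343)))
```

```text
(no output)
```

View pics/s3.png

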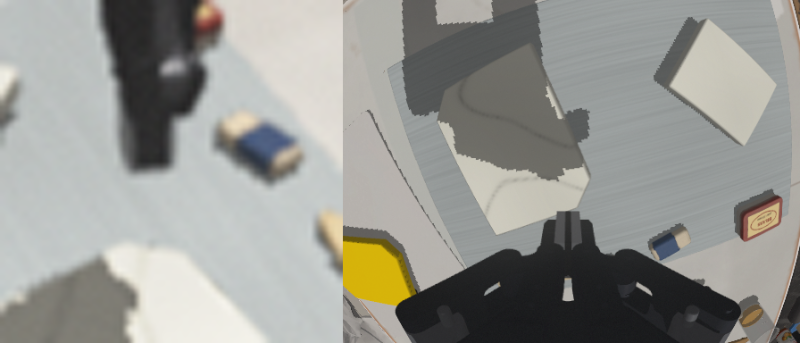

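In the enlarged view, the fingertip (567,212 in the wrist half) lies just beyond the slab's edge and not over it. I'll compare it with the wrist calibration.

```bash
cat >> fit.py <<'E'
from station import get_state
w=eyes.camera("wrist"); K=w["camera_matrix"]
def fish(Q):
    q=(np.atleast_2d(Q)-w["xyz"])@R.from_euler("xyz",w["attitude"],degrees=True).as_matrix()
    th=np.arctan2(np.hypot(q[:,0],q[:,1]),q[:,2]); n=np.hypot(q[:,0],q[:,1])
    u=np.c_[K[0,2]+K[0,0]*th*q[:,0]/n, K[1,2]+K[1,1]*th*q[:,1]/n]
    return ((u+[384,0])*.893).round(0)
g=get_state(); print(g["tcp_pos"],g["orientation"],g["qpos"],w["xyz"],w["attitude"])
print("wrist tcp",fish(g["tcp_pos"]),"corners",fish(P).tolist(),"cut_a",fish([.54,-.212,.043]))
E
python3 fit.py | tail -4
```

```text
tcp, cut_a, ULcut ends in s2.png: [[255.0, 227.0], [256.0, 247.0], [276.0, 235.0], [244.0, 231.0], [266.0, 190.0]]
[ 0.5397312  -0.20905083  0.06275005] [-1.79991161e+02  6.74252566e-02  1.64089098e+02] [-2.23499285e+01  3.05076300e+01  1.03864365e+02 -1.71189801e-03
  4.55600135e+01 -9.64378239e+01] [ 0.46154324 -0.18625561  0.2443649 ] [1.61624188e+02 3.77402630e-02 7.41455027e+01]
wrist tcp [[567. 199.]] corners [[494.0, 240.0], [576.0, 212.0], [590.0, 183.0], [529.0, 44.0], [442.0, 92.0], [434.0, 123.0]] cut_a [[564. 190.]]
```

```bash
cat >> fit.py <<'E'
p=np.array(g["tcp_pos"])
for d in ([0,0,.01],[0,0,.02],[0,0,.03],[0,0,.04],[.02,0,0],[.04,0,0],[.02,.02,0],[.03,.03,0]):
    print(d,fish(p+d),((proj(sc,(p+d)[None])-[170,100])*3).round(0))
E
python3 fit.py | tail -8
```

```text
[0, 0, 0.01] [[567. 205.]] [[254. 219.]]
[0, 0, 0.02] [[567. 211.]] [[254. 210.]]
[0, 0, 0.03] [[567. 218.]] [[254. 201.]]
[0, 0, 0.04] [[567. 226.]] [[254. 191.]]
[0.02, 0, 0] [[574. 222.]] [[275. 221.]]
[0.04, 0, 0] [[581. 242.]] [[296. 215.]]
[0.02, 0.02, 0] [[599. 215.]] [[264. 208.]]
[0.03, 0.03, 0] [[614. 223.]] [[270. 198.]]
```

The offsets fit a tip that is on the tool axis but ends higher than the nominal TCP, so the horizontal position is right. I'll descend in small steps and watch the force.

```bash
for i in 1; do python3 -m pendant '[[0,0,0.5,0,1],[0,0,0.5,0,1],[0,0,0.5,0,1],[0,0,0,0,1]]'; python3 -m pendant '[[0,0,0.4,0,1],[0,0,0,0,1]]'; python3 -m pendant '[[0,0,0.4,0,1],[0,0,0,0,1]]'; done | grep -E "tcp|force: \[|t:"
```

```text
t: 3.65
tcp_pos: [0.5386, -0.2086, 0.0459]
force: [0.1, 0.7, 0.5]
t: 3.85
tcp_pos: [0.539, -0.2088, 0.0425]
force: [-0.4, -0.5, 0.1]
t: 4.05
tcp_pos: [0.5391, -0.2088, 0.0386]
force: [0.0, -0.1, 0.4]
```

```bash
python3 -m pendant '[[0,0,0.4,0,1],[0,0,0,0,1]]' | grep -E "tcp|force: \["
python3 - <<'E'
from station import eyes
import cv2
a=eyes.camera("scene")["color"][140:230,205:295,::-1]; b=eyes.camera("wrist")["color"][:,:,::-1]
cv2.imwrite("pics/s4.png",cv2.resize(cv2.hconcat([cv2.resize(a,(384,384),interpolation=cv2.INTER_CUBIC),b]),(800,343)))
E
```

```text
tcp_pos: [0.5391, -0.2088, 0.0346]
force: [0.1, -0.1, -0.5]
```

View pics/s4.png

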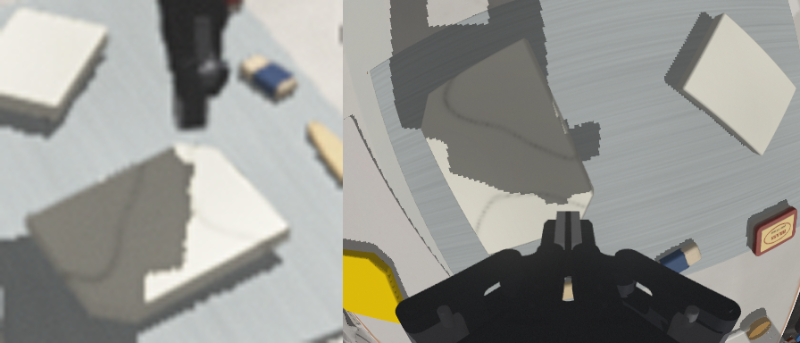

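The slab hasn't tipped. The tip, at (190,128) in the left half, is still about 25 mm above the corner, so I continue down.

```bash
python3 -m pendant '[[0,0,0.4,0,1],[0,0,0.4,0,1],[0,0,0.4,0,1],[0,0,0,0,1]]' | grep -E "tcp|force: \["; python3 -m pendant '[[0,0,0.4,0,1],[0,0,0,0,1]]' | grep -E "tcp|force: \["
```

```text
tcp_pos: [0.5388, -0.2087, 0.0222]
force: [-0.6, -0.6, -0.7]
tcp_pos: [0.539, -0.2088, 0.0185]
force: [-0.0, 0.3, -1.1]
```

```bash
python3 -m pendant '[[0,0,0.3,0,1],[0,0,0,0,1]]' | grep -E "tcp|force: \["; python3 -m pendant '[[0,0,0.3,0,1],[0,0,0,0,1]]' | grep -E "tcp|force: \["
```

```text
tcp_pos: [0.5392, -0.2089, 0.0157]
force: [-0.7, -0.6, 0.3]
tcp_pos: [0.5391, -0.2089, 0.0127]
force: [0.1, -0.1, -0.1]
```

Run:
```python
from station import eyes
import cv2
a=eyes.camera("scene")["color"][140:230,205:295,::-1]; b=eyes.camera("wrist")["color"][:,:,::-1]
cv2.imwrite("pics/s5.png",cv2.resize(cv2.hconcat([cv2.resize(a,(384,384),interpolation=cv2.INTER_CUBIC),b]),(800,343)))
```

```text
(no output)
```

View pics/s5.png

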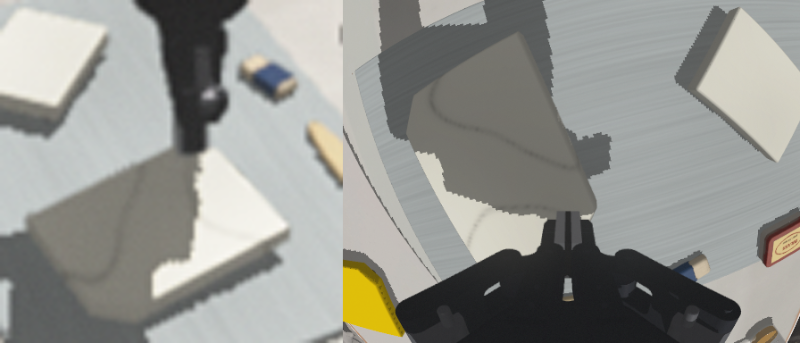

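The tip is now over the slab corner at (192,152), against cut_a at about (192,161), so 5–8 mm of gap remains.

```bash
for k in 1; do python3 -m pendant '[[0,0,0.3,0,1],[0,0,0,0,1]]'; python3 -m pendant '[[0,0,0.3,0,1],[0,0,0,0,1]]'; python3 -m pendant '[[0,0,0.3,0,1],[0,0,0,0,1]]';  done | grep -E "tcp|force: \["
```

```text
tcp_pos: [0.5391, -0.2088, 0.0097]
force: [-0.2, 0.2, -0.7]
tcp_pos: [0.5391, -0.2088, 0.0066]
force: [-0.1, 0.6, -0.3]
tcp_pos: [0.5391, -0.2089, 0.0037]
force: [0.9, 0.1, 0.2]
```

```bash
for k in 1; do python3 -m pendant '[[0,0,0.3,0,1],[0,0,0,0,1]]'; python3 -m pendant '[[0,0,0.3,0,1],[0,0,0,0,1]]';  done | grep -E "tcp|force: \["
```

```text
tcp_pos: [0.5391, -0.2088, 0.0006]
force: [0.1, -0.8, 0.6]
tcp_pos: [0.5391, -0.2088, -0.0024]
force: [0.7, -0.6, -0.2]
```

```bash
python3 -m pendant '[[0,0,0.2,0,1],[0,0,0,0,1]]'| grep -E "tcp|force: \["
python3 - <<'E'
from station import eyes
import cv2
a=eyes.camera("scene")["color"][140:230,205:295,::-1]
cv2.imwrite("pics/s6.png",cv2.resize(a,(540,540),interpolation=cv2.INTER_CUBIC))
E
```

```text
tcp_pos: [0.5392, -0.2089, -0.0042]
force: [0.1, -0.3, -0.3]
```

View pics/s6.png

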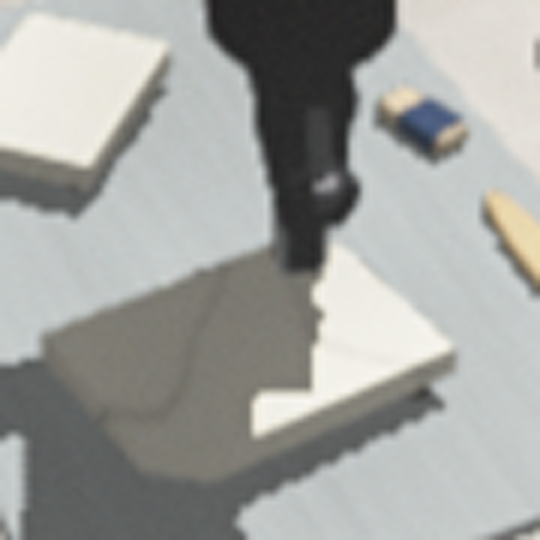

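The tip touches the slab at (300,270), and the near cut corner has risen from about 477 to 470 px, so it is starting to tip. I continue until the force rises.

```bash
for k in 1; do python3 -m pendant '[[0,0,0.2,0,1],[0,0,0,0,1]]'; python3 -m pendant '[[0,0,0.2,0,1],[0,0,0,0,1]]';  done | grep -E "tcp|force: \["
```

```text
tcp_pos: [0.5396, -0.209, -0.0057]
force: [-0.8, 0.5, 3.9]
tcp_pos: [0.5398, -0.209, -0.0062]
force: [-4.9, 1.9, 19.3]
```

```bash
for k in 1; do python3 -m pendant '[[0,0,0.2,0,1],[0,0,0,0,1]]'; done | grep -E "tcp|force: \["
```

```text
tcp_pos: [0.54, -0.209, -0.0067]
force: [-9.3, 3.5, 34.2]
```

The force rose sharply to 34 N, so cut_a is down hard. Now I lift and go over cut_b.

```bash
python3 -m pendant '[[0,0,-1,0,1],[0,0,-2,0,1],[0,0,-3,0,1],[1,-1.6,0,0,1],[2.1,-3.2,0,0,1]]'| grep -E "tcp|force: \["; python3 -m pendant '[[2.1,-3.2,0,0,1],[1,-1.6,0,0,1],[0,0,0,0,1],[0,0,0,0,1]]'| grep -E "t:|tcp|force: \["
python3 - <<'E'
from station import eyes
import cv2
a=eyes.camera("scene")["color"][140:230,205:295,::-1]
cv2.imwrite("pics/s7.png",cv2.resize(a,(540,540),interpolation=cv2.INTER_CUBIC))
E
```

```text
tcp_pos: [0.4981, -0.2468, 0.051]
force: [0.4, -0.2, -0.6]
t: 8.2
tcp_pos: [0.4531, -0.2845, 0.0497]
force: [0.3, -0.8, 0.3]
```

View pics/s7.png

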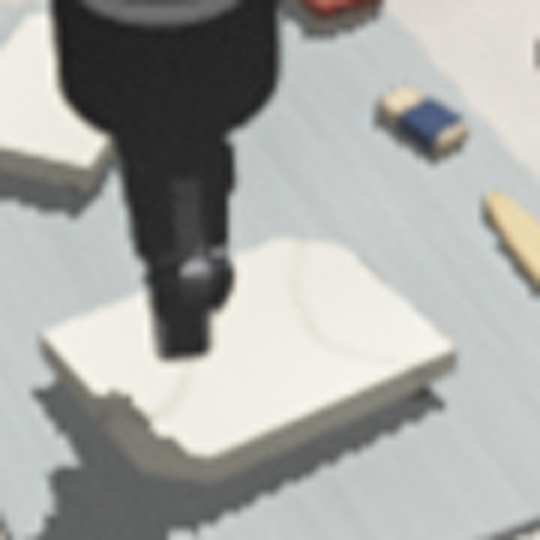

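The slab has stayed tipped: the far cut edge is down at about (300,242) and the near one is raised to about (205,458). The fingers are above cut_b, so I press it.

```bash
for k in 1; do python3 -m pendant '[[0,0,1,0,1],[0,0,1,0,1],[0,0,1,0,1],[0,0,1,0,1],[0,0,0,0,1]]'; python3 -m pendant '[[0,0,0.3,0,1],[0,0,0.3,0,1],[0,0,0,0,1]]'; python3 -m pendant '[[0,0,0.3,0,1],[0,0,0.3,0,1],[0,0,0,0,1]]';  done | grep -E "tcp|force: \["
```

```text
tcp_pos: [0.4524, -0.2833, 0.0081]
force: [-0.0, 0.9, -0.6]
tcp_pos: [0.4534, -0.2843, 0.0039]
force: [-0.0, -0.9, 1.0]
tcp_pos: [0.4532, -0.2842, -0.0023]
force: [0.2, -0.6, 0.6]
```

```bash
for k in 1; do python3 -m pendant '[[0,0,0.2,0,1],[0,0,0,0,1]]'; python3 -m pendant '[[0,0,0.2,0,1],[0,0,0,0,1]]';  done | grep -E "tcp|force: \["
```

```text
tcp_pos: [0.4533, -0.2842, -0.0042]
force: [-0.0, -0.7, -0.4]
tcp_pos: [0.4535, -0.2844, -0.0058]
force: [-0.2, 0.1, 3.4]
```

```bash
python3 -m pendant '[[0,0,0.2,0,1],[0,0,0,0,1],[0,0,0,0,1]]'| grep -E "tcp|force: \["
```

```text
tcp_pos: [0.4536, -0.2846, -0.0065]
force: [-3.8, 1.3, 18.9]
```

Hard contact at the same level as at cut_a (18.9 N). Next I lift clear and check numerically that the slab is back as it stood in the first picture.

```bash
python3 -m pendant '[[0,0,-1,0,1],[0,0,-2,0,1],[0,0,-4,0,1],[0,0,-4,0,1],[0,0,-4,0,1]]'| grep -E "tcp|force: \["; python3 -m pendant '[[0,5,0,0,1],[0,5,0,0,1],[0,5,0,0,1],[0,5,0,0,1],[0,0,0,0,1]]'| grep -E "t:|tcp|force: \["
python3 -m pendant '[[0,5,0,0,1],[0,5,0,0,1],[0,0,0,0,1]]'| grep -E "t:|tcp|force: \["
python3 - <<'E'
from station import eyes
import cv2,numpy as np
a=cv2.resize(eyes.camera("scene")["color"],(800,600),interpolation=cv2.INTER_CUBIC)
b=cv2.imread("pics/scene1.png")[:,:,::-1]
f=lambda i:np.float32(cv2.cvtColor(np.ascontiguousarray(i),cv2.COLOR_RGB2GRAY))
r={"slab":(265,360,325,450),"near":(320,360,330,390),"right":(285,330,410,450),"plate ref":(330,380,450,510)}
for k,(y0,y1,x0,x1) in r.items():
    print(k,cv2.phaseCorrelate(f(b[y0:y1,x0:x1]),f(a[y0:y1,x0:x1])),np.abs(f(a)-f(b))[y0:y1,x0:x1].mean())
E
```

```text
tcp_pos: [0.453, -0.2839, 0.1435]
force: [0.6, -0.5, -0.2]
t: 11.05
tcp_pos: [0.5094, -0.087, 0.1423]
force: [0.2, -1.5, -0.2]
t: 11.35
tcp_pos: [0.5371, 0.0083, 0.1423]
force: [0.4, -0.1, -0.6]
slab ((0.44660371950805455, -0.013134708437114284), 1.0325606934229532) 3.1905684
near ((-0.05755032498512591, 0.007095435837548791), 0.9861682344476382) 2.7708333
right ((0.10466094954729499, 0.49130205115870496), 1.0247707872920566) 3.2966666
plate ref ((0.033890254254249186, -0.03790847034369804), 1.0335254694620768) 3.831
```

The slab matches its first picture to within half a pixel, so it is tipped back and unshifted. Handing in.

```bash
python3 -c "from station import workorder; print(workorder.sign_off())"
```

```text
the job is handed in; nothing more can be done
None
```

I pressed cut_a down until the slab tipped onto it, let go, then pressed cut_b until it tipped back; the slab ended within half a pixel of where it started, I did not touch the small slab, and the job is handed in (no verdict was returned).

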